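Stamp the inspection card and park the stamp

TASK

The sprung hand stamp has been left lying on its side. Stand it upright in the red frame on the inspection card, squared up with the frame, and let go of it; then press its orange head straight down to its stop and hold it there a moment, pushing gently (never more than 40 N on the card). Finally take the stamp again and leave it standing upright in the middle of the green parking pad, released, without disturbing the spool, the screwdriver or the parts bin.

Things in the scene. Friction and masses are not known exactly. Their poses are not given: they have to be found in the camera images.
- stamp: Hand stamp, 94 mm tall when standing, about 0.2 kg. Origin: centre of its underside (printing face); z points from there up to the head; +x is its front (blue label). White foot 40 (x) by 34 (y) by 50 mm high, then a bare steel neck 14 mm high and 16 mm square, then the orange head. Starts lying on its -x face, front up, head roughly towards the robot.
- stamp_head (a joint): Travel of the orange head towards the foot, m: 0 is up (sprung back), 0.012 is fully down at its hard stop. The spring pushes up with about 4.5 N at 0, rising to about 10 N at the stop. It returns by itself.
- head_top (a point): Centre of the flat top of the stamp's orange head, 94 mm above the underside when up; moves with the head; axes as stamp. The head is 40 by 40 mm, 30 mm high (64 to 94 mm above the underside), flat-sided and a safe place to grip.
- card: Inspection card in a fixed flat aluminium holder, 90 (x) by 110 (y) by 4 mm. Origin: centre of its underside, so the card surface is 4 mm above it; z up. The red printed frame, 52 (x) by 46 mm (y), is centred there, sides along x and y; the stamp's 40 mm side (its x) goes along the frame's 52 mm side, either way round.
- pad: Green parking pad, 90 by 90 by 4 mm, fixed and flat, with a white outline 70 mm square. Origin: centre of its underside, top 4 mm above it.
- spool: Bystander: blue wire spool, 64 mm diameter, 50 mm high, standing loose; origin centre of the underside.
- driver: Bystander: red-handled screwdriver, 170 mm long, lying loose.
- bin: Bystander: loose blue parts bin with connectors, 90 by 120 by 40 mm; origin centre of the underside.
Things that resemble listed ones, but are neither listed nor needed, are in the scene too. Of the things that look like the pad, the middle-sized one is meant. Several things look just like the card: the one meant starts nearest to the robot's base.

How it is judged:
On the way, in this order (a step that is already met when the one before it is completed fails the run):
1. the stamp stands upright by itself on the card, within 8 mm of the frame's centre and squared to it within about 11 degrees, head up, not touched by the robot (angle between stamp's own z axis and vertical below 0.06 rad and z of stamp in the frame of card between 0.001 and 0.007 m and horizontal distance between stamp and card below 0.008 m and angle between the x axis of stamp and the x axis of card, either way round below 0.2 rad and contact force between stamp and the arm below 0.1 N and contact force between stamp and the fingers below 0.1 N and value of joint stamp_head below 0.002 m and linear speed of stamp below 0.02 m/s), for 0.2 s.
2. the head is pressed down to its stop (within 1 mm) and held 0.2 s, the stamp upright in the frame (within 10 mm of its centre) (value of joint stamp_head above 0.011 m and angle between stamp's own z axis and vertical below 0.06 rad and horizontal distance between stamp and card below 0.01 m and angle between the x axis of stamp and the x axis of card, either way round below 0.22 rad and z of stamp in the frame of card below 0.007 m), for 0.2 s.
At the end, for the whole second after the job is handed in: The stamp stands upright (within about 3 degrees) and at rest on the green pad, its centre within 20 mm of the pad's centre, its head sprung back up (within 2 mm) (angle between stamp's own z axis and vertical below 0.06 rad and horizontal distance between stamp and pad below 0.02 m and z of stamp in the frame of pad between 0.001 and 0.007 m and value of joint stamp_head below 0.002 m and linear speed of stamp below 0.02 m/s); the robot touches nothing.
It fails at once if the stamp is pushed on the card with more than 40 N (contact force between stamp and card above 40 N).
It fails at once if the spool is moved more than 20 mm (distance of spool from where it was at the start of the episode above 0.02 m).
It fails at once if the screwdriver is moved more than 20 mm (distance of driver from where it was at the start of the episode above 0.02 m).
It fails at once if the bin is moved more than 20 mm (distance of bin from where it was at the start of the episode above 0.02 m).
It also fails if it takes over 72 s, if anything falls off the work surface, if the arm or the gripper's body presses on something with over 40 N, if the wrist force passes 120 N, or if a joint passes its speed limit or range.

ROBOT

A 7-joint arm with a two-finger parallel gripper is mounted at the origin on the work surface. World frame = base frame: x ahead of the robot, y to its left, z up, the work surface at z = 0. Lengths are in m, angles in rad, forces in N, time in s.
With the tool pointing down it reaches from about 0.425 to 0.825 m from the base axis. Payload 3.6 kg.
Tool frame: the origin (TCP) lies at the very end of the fingers, on their centre line; the grasp point (between the pads) lies 19 mm behind it; z points along the fingers, y is the line along which they close (so a half turn about z gives the same grasp; the last joint's range is limited). The gripper opens to 93 mm and grips with 3 to 60 N. Pads are 15 mm wide; open, the fingers measure 128 mm over their backs; the gripper's body (75 mm by 188 mm) begins 65 mm behind the grasp point.
Start: joints at [1.135, 0.615, -0.013, 1.423, 0.008, 1.103, -0.04], TCP at [0.258, -0.596, 0.219] pointing down, gripper open.
Joint ranges: [-3.12, 3.12], [-0.3, 2.06], [-1.34, 1.32], [0.26, 2.42], [-1.36, 4.5], [0.01, 1.98], [-2.84, 2.84]. Speed limits (rad/s): [2.79, 2.79, 3.14, 3.14, 3.14, 3.14, 3.14].

INTERFACE

Orientations are given as [roll, pitch, yaw] about the fixed x, y, z axes, in that order (R = Rz(yaw) Ry(pitch) Rx(roll)).
In Python, from workcell import reach, servo_line, move_j, grip, wait, ik, observe, snapshot, get_calibration, Unreachable, sign_off gives the robot as it stands. Calls block until the motion is done:
- reach(position, orientation): joint-space move of the TCP to a pose.
- servo_line(position, ori=None, velocity=0.15): straight line of the TCP; ori=None keeps the orientation; velocity is the mean speed in m/s.
- move_j(angles): joint-space move.
- grip(opening, f_grip=None): finger opening in m; f_grip is the grip in N (None keeps the last); returns when the fingers have stopped.
- wait(seconds).
- ik(position, orientation): joint angles nearest the present ones, or None.
- observe(): the state.
- snapshot(name): name is "scene" or "top" or "wrist"; returns the picture (400x640x3 uint8, red, green, blue); there is no depth.
- get_calibration(name): a dict with "intrinsics" (3x3 intrinsics, pixels), "distortion" ([k1, k2, p1, p2, k3] as OpenCV has them; the pictures are not rectified), "R" (3x3) and "t" (3): a world point X has camera coordinates R X + t. Camera axes: x right, y down, z forward; pixel columns grow to the right and rows downward; lengths in m; the calibration is good to about 2 mm. A picture is of the moment at which its call begins: read the wrist's pose just before it. get_calibration takes no time and is no camera call; for the wrist camera it gives the pose at the moment of the call.
A pose or a line that the arm cannot do raises Unreachable and nothing moves.
- sign_off(): hands the job in; it is judged then, once.
The state is a dict: "t": time; "joints": joint angles; "dq": joint speeds; "joint_efforts": joint torques, N m; "eef_pos": TCP position; "eef_rot": TCP orientation; "wrist_force": force on the tool from outside, world axes, zero at the start; "torque": the same for the moment, N m; "grip_width": finger opening in m; "grasp_force": force on a finger pad.
Only numpy, scipy, OpenCV 4.12 (cv2) and the standard library are available. Lean on these libraries where they do the work, as an engineer would, in place of code of your own. Each camera call takes 0.05 s, during which the arm holds its last target. There are 200 camera calls.

## Working session

There is one attempt and no reset: what is moved stays moved. The work goes in short steps, each a Python script; the robot and the scene stay as the last script left them, time stands still between calls to the robot, and variables do not carry over. Pictures are saved under pics/ and viewed, at most 10 in all, crops included, and the job is handed in when it is done.

```bash
mkdir -p pics; cat > h.py <<'E'
import numpy as np, cv2, json
from workcell import *
def snap(name, fn):
    c=get_calibration(name); im=snapshot(name); cv2.imwrite('pics/'+fn+'.png', im[:,:,::-1])
    np.savez('pics/'+fn+'.npz', **{k:np.array(c[k]) for k in c if k in('intrinsics','distortion','R','t')}); return im,c
def px2w(fn, pts, z):
    c=np.load('pics/'+fn+'.npz'); p=cv2.undistortPoints(np.array(pts,float).reshape(-1,1,2),c['intrinsics'],c['distortion'])[:,0]
    C=-c['R'].T@c['t']; d=np.c_[p,np.ones(len(p))]@c['R']
    return C+d*((z-C[2])/d[:,2])[:,None]
def w2px(fn,X):
    c=np.load('pics/'+fn+'.npz'); return cv2.projectPoints(np.array(X,float).reshape(-1,1,3),cv2.Rodrigues(c['R'])[0],c['t'],c['intrinsics'],c['distortion'])[0][:,0]
E
python3 - <<'E'
from h import *
for n in('scene','top'): snap(n,n+'0')
o=observe(); print(o['eef_pos'],o['eef_rot'],o['t'],o['grip_width'])
E
```

```text
[ 0.25812477 -0.5957844   0.21763098] [-3.13932887e+00  5.61408615e-05  4.08939640e-01] 0.1 0.09263008045813621
```

View pics/top0.png

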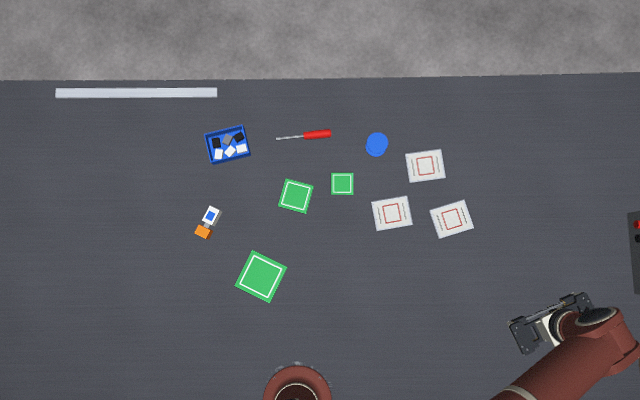

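View pics/scene0.png

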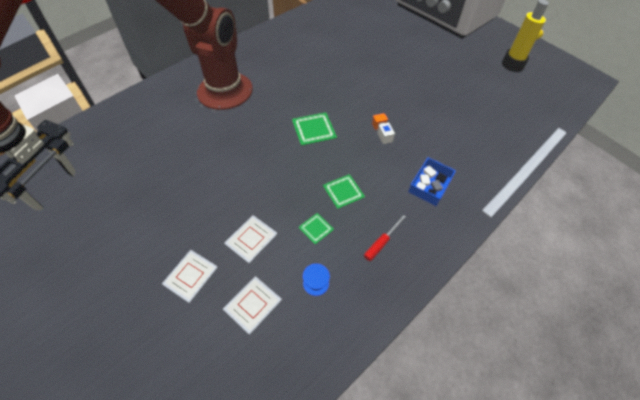

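The top view shows the stamp at about (208,221) with its head at (203,231). The cards are at (392,213), (452,219) and (425,166), and the middle-sized pad is at (296,196). I'll convert these to world positions.

```bash
python3 - <<'E'
from h import *
f='top0'
P=lambda p,z: px2w(f,p,z).round(4).tolist()
im=cv2.imread('pics/top0.png'); hsv=cv2.cvtColor(im,cv2.COLOR_BGR2HSV)
def blob(lo,hi,box,z):
    m=cv2.inRange(hsv,lo,hi); k=np.zeros_like(m); x0,y0,x1,y1=box; k[y0:y1,x0:x1]=m[y0:y1,x0:x1]
    pts=cv2.findNonZero(k)[:,0].astype(np.float32)
    w=px2w(f,pts,z)[:,:2].astype(np.float32)
    r=cv2.minAreaRect(w); return r
G=((50,100,60),(80,255,255))
for b in [(275,175,316,218),(328,170,356,198),(230,245,290,305)]: print('pad',blob(*G,b,.004))
W=((0,0,150),(179,60,255))
for b in [(366,190,416,234),(428,197,476,241),(402,146,448,186)]: 
    r=blob(*W,b,.004); print('card',r,np.hypot(*r[0]))
print('head',blob((5,150,150),(18,255,255),(190,200,225,245),.04))
print('foot',blob((0,0,150),(179,60,255),(195,200,225,228),.04))
print('label',blob((100,120,100),(125,255,255),(195,200,225,228),.04))
print('bin',blob((100,120,60),(125,255,255),(200,120,256,168),.04))
print('spool',blob((100,120,60),(125,255,255),(360,125,395,160),.05))
print('driver',P([[276,139],[331,133]],.02))
E
```

```text
pad ((0.6009503602981567, 0.004422351717948914), (0.09086696058511734, 0.09101632982492447), 74.23609924316406)
pad ((0.6382046341896057, -0.1385849416255951), (0.06726779043674469, 0.06834476441144943), 89.37388610839844)
pad ((0.3586488962173462, 0.10926312208175659), (0.11905737966299057, 0.1200149655342102), 63.49105453491211)
card ((0.5445341467857361, -0.28752514719963074), (0.0909791886806488, 0.11091383546590805), 9.308436393737793) 0.6157825487035492
card ((0.5254461169242859, -0.4667661786079407), (0.09125120937824249, 0.11160928755998611), 16.402482986450195) 0.7028259295750764
card ((0.6901332139968872, -0.39323532581329346), (0.09131055325269699, 0.11131785064935684), 7.148298263549805) 0.794303389473544
head ((0.49215465784072876, 0.2791225016117096), (0.03899204730987549, 0.02874079905450344), 65.24944305419922)
foot ((0.5342239141464233, 0.2575645446777344), (0.033593930304050446, 0.06216611713171005), 64.3262939453125)
label ((0.5382512807846069, 0.25561952590942383), (0.020133664831519127, 0.023994630202651024), 64.45020294189453)
bin ((0.7541510462760925, 0.20888882875442505), (0.10088349878787994, 0.12440672516822815), 13.902386665344238)
spool ((0.7479291558265686, -0.24057665467262268), (0.06415560096502304, 0.07514223456382751), 62.75902557373047)
driver [[0.7743, 0.0624, 0.02], [0.7912, -0.1065, 0.02]]
```

```bash
cat >> h.py <<'E'
from scipy.spatial.transform import Rotation as Ro
def pose(grasp, heading, th, flip=1, back=.019):
    """grasp point, heading of tool (rad), th = angle of tool below... (0=straight down for lying). returns TCP pos, rpy. d=h*s-up*c"""
    h=np.array([np.cos(heading),np.sin(heading),0]); d=h*np.sin(th)-np.array([0,0,np.cos(th)])
    y=flip*np.array([-h[1],h[0],0]); R=np.c_[np.cross(y,d),y,d]
    return np.array(grasp)+back*d, Ro.from_matrix(R).as_euler('xyz')
E
python3 - <<'E'
from h import *
hd=np.radians(-26.); c=np.radians(9.3)
for fl in(1,-1):
  for th in(30,45,55):
    q1=ik(*pose([.492,.279,.026],hd,np.radians(th),fl)); q2=ik(*pose([.492,.279,.2],hd,np.radians(th),fl))
    # upright: same grip -> tool tilt from down = 90-th
    for cc in (c,c+np.pi):
      q3=ik(*pose([.5445,-.2875,.084],cc,np.radians(90-th),fl)); q4=ik(*pose([.5445,-.2875,.16],cc,np.radians(90-th),fl))
      print(fl,th,round(cc,2),*[None if q is None else np.round(q,2).tolist() for q in(q1,q2,q3,q4)])
# look pose
p,r=pose([.5,.27,.28],hd,0,1); print(ik(p,r))
E
```

```text
1 30 0.16 [-1.25, 0.92, 0.7, 2.08, -0.37, 0.11, 0.66] [-0.09, 0.78, -1.2, 1.94, 1.3, 1.38, -0.72] [1.48, 1.26, -1.15, 2.21, 2.98, 0.42, -0.11] [1.49, 1.04, -1.15, 2.2, 3.1, 0.31, -0.4]
1 30 3.3 [-1.25, 0.92, 0.7, 2.08, -0.37, 0.11, 0.66] [-0.09, 0.78, -1.2, 1.94, 1.3, 1.38, -0.72] [0.18, 1.26, 0.27, 0.89, 0.24, 1.94, -1.04] None
1 45 0.16 [-0.45, 1.03, -0.77, 2.1, 1.69, 1.4, -1.28] [-0.33, 0.73, -0.96, 2.03, 1.43, 1.41, -0.94] [1.39, 1.09, -1.14, 2.13, 2.22, 0.36, 0.42] [1.4, 0.89, -1.13, 2.1, 1.86, 0.2, 0.65]
1 45 3.3 [-0.45, 1.03, -0.77, 2.1, 1.69, 1.4, -1.28] [-0.33, 0.73, -0.96, 2.03, 1.43, 1.41, -0.94] [0.21, 1.1, 0.22, 1.09, 0.18, 1.65, -1.08] [0.21, 1.02, 0.22, 1.06, 0.2, 1.76, -1.05]
1 55 0.16 [-0.51, 1.13, -0.77, 2.11, 1.74, 1.62, -1.39] [-0.4, 0.81, -0.96, 2.08, 1.53, 1.62, -1.08] [1.32, 1.02, -1.15, 2.05, 1.66, 0.44, 0.87] [1.23, 0.73, -0.9, 2.01, 0.77, 0.2, 1.61]
1 55 3.3 [-0.51, 1.13, -0.77, 2.11, 1.74, 1.62, -1.39] [-0.4, 0.81, -0.96, 2.08, 1.53, 1.62, -1.08] [0.23, 1.01, 0.19, 1.22, 0.14, 1.46, -1.08] [0.24, 0.92, 0.18, 1.18, 0.16, 1.58, -1.06]
-1 30 0.16 [-1.25, 0.92,
[... 449 characters left out ...]
 -2.72] [1.4, 0.89, -1.13, 2.1, 1.86, 0.2, -2.49]
-1 45 3.3 [-0.68, 0.92, -0.39, 2.11, 1.64, 1.07, 1.81] [-0.24, 0.82, -1.15, 2.03, 1.47, 1.58, 2.19] [0.56, 1.18, -0.68, 1.07, 0.75, 1.89, 1.62] [0.52, 1.07, -0.58, 1.04, 0.66, 1.95, 1.71]
-1 55 0.16 [-0.62, 1.05, -0.58, 2.11, 1.71, 1.44, 1.71] [-0.4, 0.81, -0.96, 2.08, 1.53, 1.62, 2.06] [1.32, 1.02, -1.15, 2.05, 1.66, 0.44, -2.27] [1.02, 0.62, -0.55, 2.01, -0.7, 0.18, -0.11]
-1 55 3.3 [-0.62, 1.05, -0.58, 2.11, 1.71, 1.44, 1.71] [-0.4, 0.81, -0.96, 2.08, 1.53, 1.62, 2.06] [0.61, 1.09, -0.68, 1.21, 0.71, 1.68, 1.61] [0.62, 1.01, -0.71, 1.16, 0.68, 1.8, 1.65]
[ 0.12002154  0.69038785 -1.17747987  1.5844419   0.65385167  1.31339583
 -0.03269582]
```

```bash
python3 - <<'E'
from h import *
hd=np.radians(-26.)
p,r=pose([.5,.27,.26],hd,np.radians(20),1); reach(p,r)
snap('wrist','w1'); o=observe(); print(o['t'],o['eef_pos'],np.round(o['joints'],2))
c=np.load('pics/w1.npz'); print(-c['R'].T@c['t'], w2px('w1',[[.492,.279,.04],[.538,.2556,.04]]))
E
```

```text
3.3 [0.50636259 0.26633041 0.24196129] [ 0.03  0.67 -1.22  1.78  1.03  1.3  -0.39]
[0.39384816 0.32183638 0.3720545 ] [[330.1818597   88.08152635]
 [329.06324503 135.41674357]]
```

View pics/w1.png

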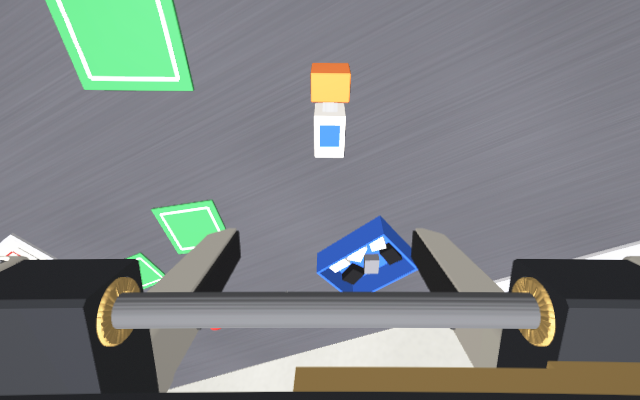

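The head's top face spans about (311–350, 73–102), the label is centred at (329,136), and the lower edge of the foot is at row 157. Next I'll localise it and grasp.

```bash
python3 - <<'E'
from h import *
im=cv2.imread('pics/w1.png'); hsv=cv2.cvtColor(im,cv2.COLOR_BGR2HSV)
def m(lo,hi,box):
    k=np.zeros(im.shape[:2],np.uint8); x0,y0,x1,y1=box; k[y0:y1,x0:x1]=cv2.inRange(hsv,lo,hi)[y0:y1,x0:x1]
    w=px2w('w1',cv2.findNonZero(k)[:,0],.04)[:,:2].astype(np.float32); return cv2.minAreaRect(w)
A=m((8,100,225),(25,255,255),(300,55,360,110)); B=m((100,120,100),(125,255,255),(305,110,355,160)); C=m((0,0,200),(179,50,255),(305,100,355,165))
print(A,B,C,sep='\n')
a=np.subtract(A[0],B[0]); print(np.degrees(np.arctan2(a[1],a[0])),np.hypot(*a))
hd=np.arctan2(-a[1],-a[0])
q0=np.array(observe()['joints'])
for th in (40,45,50):
  p,r=pose([A[0][0],A[0][1],.026],hd,np.radians(th)); print(th,p,ik(p,r))
E
```

```text
((0.4877382814884186, 0.2811630964279175), (0.038868360221385956, 0.03827669098973274), 63.366539001464844)
((0.5384422540664673, 0.25579890608787537), (0.020773034542798996, 0.022647222504019737), 63.89891815185547)
((0.5335763096809387, 0.25822046399116516), (0.03352358937263489, 0.06455749273300171), 62.75303268432617)
153.42391736707563 0.05669422357525854
40 [0.49866084 0.27569919 0.01144516] [-0.46257736  0.96372582 -0.6945514   2.0878273   1.63021184  1.22315432
 -1.22997725]
45 [0.49975378 0.27515246 0.01256497] [-0.5335689   0.98161573 -0.63832513  2.09977703  1.65664942  1.27953186
 -1.30648033]
50 [0.50075528 0.27465147 0.01378704] [-0.58573441  1.01436105 -0.60985354  2.10633166  1.67836153  1.3617278
 -1.37284288]
```

```bash
python3 - <<'E'
from h import *
hd=np.radians(153.4-180); g=np.array([.4916,.2792,.024]); th=np.radians(45)
p,r=pose(g,hd,th); p0,_=pose(g,hd,th,back=.019-.08)
reach(p0,r); servo_line(p,r,.1)
o=observe(); print(o['t'],o['eef_pos']-p,o['wrist_force'])
print(grip(.03,45)); o=observe(); print(o['grip_width'],o['grasp_force'],o['eef_pos'],o['eef_rot'])
servo_line(p+[0,0,.15],r,.12)
o=observe(); print(o['t'],o['grip_width'],o['grasp_force'],o['wrist_force'],np.round(o['joints'],2))
snap('wrist','w2')
for fl in (1,):
 for n,c in (('a',9.3),('b',189.3)):
  for z in (.084,.13,.2):
   c_=np.radians(c); h=np.array([np.cos(c_),np.sin(c_),0]); q=ik(*pose(np.array([.5445,-.2875,z])-h*.004,c_,np.radians(45))); print(n,z,None if q is None else np.round(q,2))
E
```

```text
5.1 [-0.00022391  0.00062987  0.00031504] [ 0.71244691 -0.90609402 -0.08416886]
False
0.03993428026761807 44.994810819625854 [0.50356682 0.27307795 0.0105448 ] [-3.14122822  0.7853803   2.67754474]
7.375 0.03978381850662727 44.99511122703552 [ 0.64667933  0.11378101 -1.77770586] [-0.44  0.7  -0.76  2.05  1.42  1.28 -0.98]
a 0.084 [ 1.24  0.91 -0.81  2.14  3.25  0.22 -0.7 ]
a 0.13 [ 1.27  0.82 -0.86  2.12  3.28  0.13 -0.78]
a 0.2 [ 1.44  0.82 -1.17  2.07  1.4   0.19  1.06]
b 0.084 [ 0.4   1.11 -0.25  1.06  0.48  1.76 -1.32]
b 0.13 [ 0.38  1.06 -0.22  1.05  0.46  1.81 -1.28]
b 0.2 [ 0.37  0.99 -0.19  1.    0.44  1.91 -1.22]
```

View pics/w2.png

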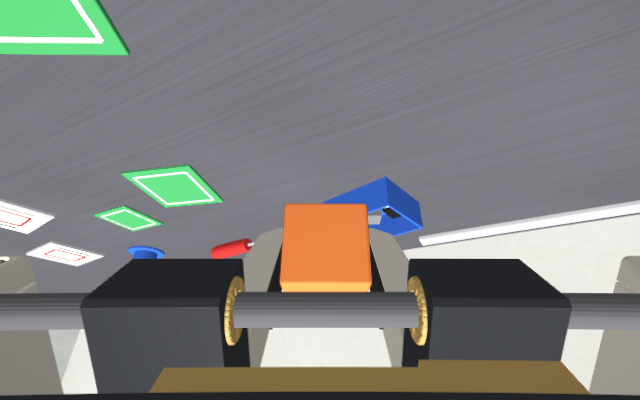

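The stamp is gripped by its head: the end face is visible at (283–371, 204–287), centred between the fingers. Next I'll turn it upright above the card.

```bash
python3 - <<'E'
from h import *
c_=np.radians(189.3); h=np.array([np.cos(c_),np.sin(c_),0])
p,r=pose(np.array([.5445,-.2875,.17])-h*.004,c_,np.radians(45))
reach(p,r); o=observe(); print(o['t'],o['eef_pos']-p,o['eef_rot'],r,o['grip_width'],o['wrist_force'])
snap('wrist','w3'); snap('scene','s3')
# predicted projection of head top corners (level stamp)
R=Ro.from_euler('z',c_).as_matrix(); C=np.array([.5445,-.2875,.17+.015])
X=[C+R@np.array([sx*.02,sy*.02,0]) for sx,sy in((1,1),(1,-1),(-1,-1),(-1,1))]
print(w2px('w3',X).round(1).tolist(), w2px('s3',X).round().tolist())
a=cv2.imread('pics/w3.png'); b=cv2.resize(cv2.imread('pics/s3.png')[100:350,80:400],None,fx=2,fy=2)[:,:]
for x in w2px('w3',X): cv2.circle(a,(int(x[0]),int(x[1])),2,(255,0,255),-1)
a=cv2.resize(a,(480,300)); b=cv2.resize(b,(384,300)) ; cv2.imwrite('pics/v3.png',np.hstack([a,b])[:,:800])
E
```

```text
9.475 [ 7.39839806e-04  2.31634032e-03 -9.70890115e-05] [-3.13828651  0.78495047  0.1682516 ] [3.14159265 0.78539816 0.16231562] 0.039695809796632966 [ 1.2477659   0.62877093 -2.05876197]
[[366.7, 304.7], [291.2, 304.5], [283.2, 285.1], [377.2, 285.4]] [[227.0, 202.0], [240.0, 190.0], [252.0, 199.0], [240.0, 211.0]]
```

View pics/v3.png

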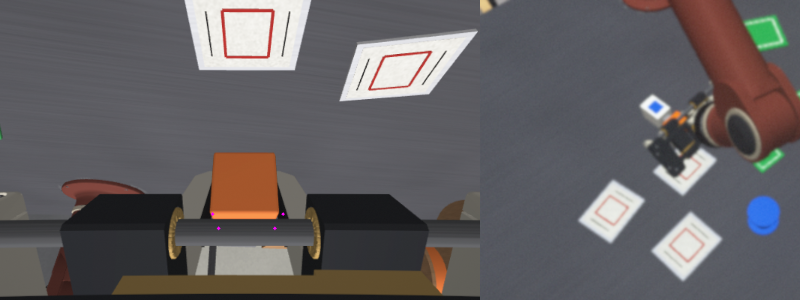

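The stamp is still horizontal at (675,110), because I had the roll sign wrong for the upright pose. A half turn about the tool axis (joint 7) fixes that.

```bash
python3 - <<'E'
from h import *
c_=np.radians(189.3); h=np.array([np.cos(c_),np.sin(c_),0])
p,r=pose(np.array([.5445,-.2875,.17])-h*.004,c_,np.radians(45),-1)
print(np.round(observe()['joints'],2),np.round(ik(p,r),2))
reach(p,r); o=observe(); print(o['t'],o['eef_pos']-p,o['eef_rot'],r,o['grip_width'],o['wrist_force'])
snap('wrist','w4'); snap('scene','s4')
R=Ro.from_euler('z',c_).as_matrix(); C=np.array([.5445,-.2875,.17+.015])
X=[C+R@np.array([sx*.02,sy*.02,0]) for sx,sy in((1,1),(1,-1),(-1,-1),(-1,1))]
a=cv2.imread('pics/w4.png')
for x in w2px('w4',X): cv2.circle(a,(int(x[0]),int(x[1])),2,(255,0,255),-1)
b=cv2.imread('pics/s4.png')[130:290,140:300]
cv2.imwrite('pics/v4.png',np.hstack([a,cv2.resize(b,(400,400))])[:,:]); im=cv2.imread('pics/v4.png'); cv2.imwrite('pics/v4.png',cv2.resize(im,(800,308)))
E
```

```text
[ 0.37  1.02 -0.21  1.02  0.44  1.87 -1.25] [ 0.52  1.06 -0.58  1.02  0.66  1.97  1.72]
12.0917 [-4.49837250e-07 -2.14543448e-05  4.18139677e-06] [-3.14106958 -0.78551826 -2.97972108] [-3.14159265 -0.78539816 -2.97927703] 0.03980348415509559 [-0.31019858  0.07610964 -2.330334  ]
```

View pics/v4.png

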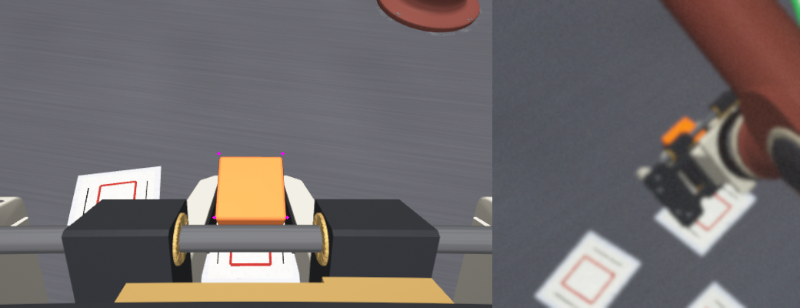

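The stamp is now upright, with its head within a few pixels of the prediction at (218–284, 157–220). I'll lower it until contact and release.

```bash
python3 - <<'E'
from h import *
c_=np.radians(189.3); h=np.array([np.cos(c_),np.sin(c_),0]); th=np.radians(45)
G=lambda z,back=.019: pose(np.array([.5445,-.2875,z])-h*.004,c_,th,-1,back)
servo_line(*G(.090),.08); f0=observe()['wrist_force']
z=.090
while z>.078:
    z-=.001; servo_line(*G(z),.03); f=observe()['wrist_force']-f0
    if f[2]>2.5: break
print('contact',z,f)
grip(.058,45); wait(.3); o=observe(); print(o['t'],o['eef_pos'],o['grip_width'],o['grasp_force'],o['wrist_force'])
servo_line(*G(z,.019-.09),.12)
wait(.3); snap('wrist','w5'); snap('top','t5'); snap('scene','s5'); print(observe()['t'])
C=np.array([.5445,-.2875,.004]);R=Ro.from_euler('z',c_).as_matrix()
a=cv2.imread('pics/w5.png')
for z,e in ((.098,.02),(.068,.02)):
  for x in w2px('w5',[C*[1,1,0]+[0,0,z]+R@np.array([sx*e,sy*e,0]) for sx,sy in((1,1),(1,-1),(-1,-1),(-1,1))]): cv2.circle(a,(int(x[0]),int(x[1])),2,(255,0,255),-1)
cv2.imwrite('pics/v5.png',cv2.resize(np.hstack([a,cv2.resize(cv2.imread('pics/s5.png')[170:290,190:310],(400,400))]),(800,308)))
E
```

```text
contact 0.08199999999999999 [-0.08905595 -0.73151516  5.21288719]
16.1833 [ 0.53516849 -0.28904551  0.06856182] 0.057495698196158435 0.0 [-0.31124298  0.48544397  0.12291691]
17.8083
```

View pics/v5.png

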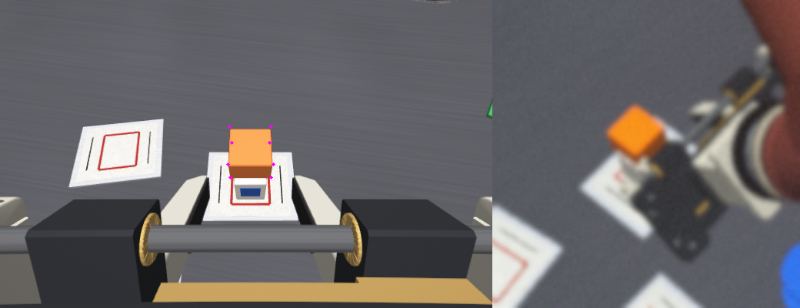

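```bash
python3 - <<'E'
from h import *
im=cv2.imread('pics/w5.png'); hsv=cv2.cvtColor(im,cv2.COLOR_BGR2HSV)
def pts(lo,hi,box):
    k=np.zeros(im.shape[:2],np.uint8); x0,y0,x1,y1=box; k[y0:y1,x0:x1]=cv2.inRange(hsv,lo,hi)[y0:y1,x0:x1]
    return cv2.findNonZero(k)[:,0]
u=cv2.cvtColor(im,cv2.COLOR_BGR2HSV)
print('orange samples',hsv[185,325],hsv[222,325],hsv[265,325])
H=px2w('w5',pts((5,80,235),(25,255,255),(280,150,370,240)),.098)[:,:2].astype(np.float32); print('head',cv2.minAreaRect(H))
red=pts((170,100,80),(179,255,255),(270,225,380,275)); print(len(red))
F=px2w('w5',red,.004)[:,:2]
c_=np.radians(189.3); R=Ro.from_euler('z',c_).as_matrix()[:2,:2]
L=(F-[.5445,-.2875])@R; print('frame in nominal card coords', L.min(0),L.max(0))
L=(H-[.5445,-.2875])@R; print('head', L.min(0),L.max(0))
E
```

```text
orange samples [ 16 164 253] [ 11 187 151] [  1 188 202]
head ((0.5465247631072998, -0.2878677248954773), (0.037610627710819244, 0.038728926330804825), 9.308396339416504)Traceback (most recent call last):
  File "<stdin>", line 9, in <module>
  File "<stdin>", line 5, in pts
TypeError: 'NoneType' object is not subscriptable
```

```bash
python3 - <<'E'
from h import *
im=cv2.imread('pics/w5.png'); hsv=cv2.cvtColor(im,cv2.COLOR_BGR2HSV)
c_=np.radians(189.3); R=Ro.from_euler('z',c_).as_matrix()[:2,:2]
m=cv2.inRange(hsv,(0,100,100),(4,255,255))|cv2.inRange(hsv,(175,100,100),(179,255,255)); k=np.zeros_like(m); k[236:275,270:380]=m[236:275,270:380]
L=(px2w('w5',cv2.findNonZero(k)[:,0],.004)[:,:2]-[.5445,-.2875])@R; print('frame',L.min(0),L.max(0))
off=np.array([L[:,0].min()+.026,(L[:,1].min()+L[:,1].max())/2]); d=np.linalg.norm(off-R.T@[.002,-.0004]); print('stamp-frame dist',d)
assert d<.006
o=observe(); servo_line(o['eef_pos']+[0,0,.08],None,.15); grip(.0)
P=np.array([.5465,-.2879,0]); c=[]
for fl in(1,-1):
    _,r=pose(P,c_,0,fl); q=ik(P+[0,0,.12],r)
    if q is not None: c.append((np.abs(q-np.array(o['joints'])).max(),r,q))
_,r,q=min(c,key=lambda x:x[0]); print(q)
reach(P+[0,0,.125],r); servo_line(P+[0,0,.101],r,.08); wait(.1); o=observe(); f0=o['wrist_force']; print(o['t'],o['eef_pos'],o['grip_width'])
z=.101; log=[]
while z>.082:
    z-=.001 if z>.0885 else .0005
    servo_line(P+[0,0,z],r,.03); o=observe(); f=(o['wrist_force']-f0)[2]; log.append((round(z,4),round(float(f),1)))
    if f>14: break
print(log); wait(.5); o=observe(); print(o['t'],o['eef_pos'],(o['wrist_force']-f0))
snap('wrist','w6')
E
```

```text
frame [-0.027731   -0.02379685] [0.00169622 0.02486684]
stamp-frame dist 0.00025530682612012826Traceback (most recent call last):
  File "<stdin>", line 8, in <module>
workcell.Unreachable: the arm cannot follow that straight line within its joint ranges
```

```bash
python3 - <<'E'
from h import *
c_=np.radians(189.3); o=observe(); print(o['eef_pos'],np.round(o['joints'],2))
P=np.array([.5465,-.2879,0]); c=[]
for fl in(1,-1):
    _,r=pose(P,c_,0,fl); q=ik(np.array([.61,-.28,.2]),r)
    if q is not None: c.append((np.abs(q-np.array(o['joints'])).max(),r,q))
_,r,q=min(c,key=lambda x:x[0]); print(np.round(q,2))
reach([.61,-.28,.2],r); grip(.0); reach(P+[0,0,.125],r); servo_line(P+[0,0,.101],r,.08); wait(.1); o=observe(); f0=o['wrist_force']; print(o['t'],o['eef_pos'],o['grip_width'],np.round(o['joints'],2))
z=.101; log=[]
while z>.082:
    z-=.001 if z>.0885 else .0005
    servo_line(P+[0,0,z],r,.03); o=observe(); f=(o['wrist_force']-f0)[2]; log.append((round(z,4),round(float(f),1)))
    if f>14: break
print(log); wait(.5); o=observe(); print(o['t'],o['eef_pos'],(o['wrist_force']-f0))
E
```

```text
[ 0.59788304 -0.27886355  0.13215106] [ 0.3   1.16 -0.12  0.75  0.4   1.98  1.96]
[ 0.57  0.68 -0.32  1.37  0.22  1.12  1.95]
20.6833 [ 0.54713824 -0.28788723  0.1013745 ] 0.0005668349397074145 [ 0.63  0.71 -0.3   1.64  0.26  0.83  1.95]
[(0.1, -0.6), (0.099, -0.7), (0.098, 1.9), (0.097, 3.9), (0.096, 4.5), (0.095, 4.5), (0.094, 4.9), (0.093, 5.5), (0.092, 4.7), (0.091, 5.5), (0.09, 6.6), (0.089, 7.5), (0.088, 6.8), (0.0875, 7.4), (0.087, 7.5), (0.0865, 8.7), (0.086, 7.9), (0.0855, 8.2), (0.085, 10.1), (0.0845, 11.8), (0.084, 13.1), (0.0835, 17.0)]
26.6833 [ 0.54717933 -0.28816547  0.08630486] [-2.0529742   2.0185743  15.94767987]
```

The head reached its stop at about 16 N and was held there. Next I'll regrip it from above and carry it to the pad.

```bash
python3 - <<'E'
from h import *
o=observe(); r=o['eef_rot']; P=np.array([.5465,-.2879,0]); 
_,ra=pose(P,np.radians(189.3),0,1); _,rb=pose(P,np.radians(189.3),0,-1)
r=min((ra,rb),key=lambda x:(Ro.from_euler('xyz',x)*Ro.from_euler('xyz',r).inv()).magnitude())
servo_line(P+[0,0,.12],r,.06); grip(.085); 
servo_line(P+[0,0,.066],r,.08); grip(.03,40); o=observe(); print(o['t'],o['grip_width'],o['grasp_force'],o['eef_pos'])
servo_line(P+[0,0,.17],r,.1)
Q=np.array([.601,.0044,0])
c=[]
for dg in range(-90,91,15):
  for fl in(1,-1):
    _,rr=pose(Q,np.radians(189.3+dg),0,fl); q=ik(Q+[0,0,.17],rr)
    if q is not None: c.append((np.abs(q-np.array(observe()['joints'])).max()+.2*abs(np.radians(dg)),dg,rr))
v,dg,rr=min(c,key=lambda x:x[0]); print(v,dg)
reach(Q+[0,0,.17],rr); o=observe(); print(o['t'],o['grip_width'],o['eef_pos'],np.round(o['joints'],2))
snap('scene','s7'); snap('wrist','w7')
cv2.imwrite('pics/v7.png',cv2.resize(np.hstack([cv2.imread('pics/w7.png'),cv2.resize(cv2.imread('pics/s7.png')[70:270,240:440],(400,400))]),(800,308)))
E
```

```text
30.4167 0.03998595000743636 39.999815225601196 [ 0.54647091 -0.28782358  0.06602169]
0.49366595688372894 0
32.75 0.03989609360129019 [0.60106648 0.00144997 0.1697137 ] [ 0.15  0.6  -0.32  1.63  0.22  0.95  1.49]
```

View pics/v7.png

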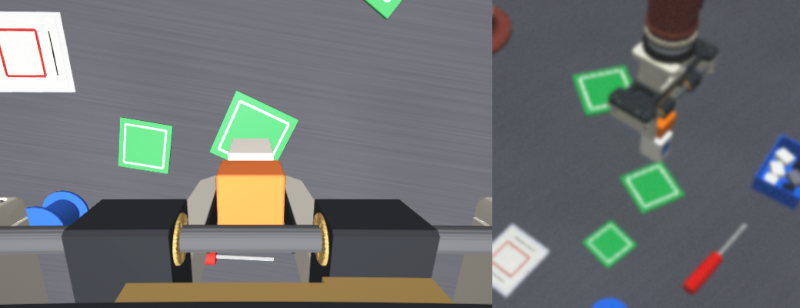

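The stamp is held upright over the middle-sized pad at (250,130). I'll lower, release and retreat.

```bash
python3 - <<'E'
from h import *
Q=np.array([.601,.0044,0]); c_=np.radians(189.3); r0=observe()['eef_rot']
rr=min((pose(Q,c_,0,f)[1] for f in(1,-1)),key=lambda x:(Ro.from_euler('xyz',x)*Ro.from_euler('xyz',r0).inv()).magnitude())
servo_line(Q+[0,0,.073],rr,.08); wait(.1); f0=observe()['wrist_force']; z=.073
while z>.06:
    z-=.001; servo_line(Q+[0,0,z],rr,.03); f=observe()['wrist_force']-f0
    if f[2]>2.5: break
print(z,f); grip(.075,40); wait(.2); servo_line(Q+[0,0,.17],rr,.1); reach([.55,-.15,.25],rr); wait(.5)
snap('top','t8'); snap('scene','s8'); print(observe()['t'])
im=cv2.imread('pics/t8.png'); hsv=cv2.cvtColor(im,cv2.COLOR_BGR2HSV)
m=cv2.inRange(hsv,(5,150,150),(18,255,255)); k=np.zeros_like(m); k[160:230,260:330]=m[160:230,260:330]
print(cv2.minAreaRect(px2w('t8',cv2.findNonZero(k)[:,0],.098)[:,:2].astype(np.float32)))
cv2.imwrite('pics/v8.png',np.hstack([cv2.resize(im[110:260,190:440],(500,300)),cv2.resize(cv2.imread('pics/s8.png')[100:260,250:410],(300,300))]))
E
```

```text
0.06499999999999999 [-1.32998967 -0.73523667  6.05840896]
39.825
((0.5989658236503601, 0.0047799404710531235), (0.03902227431535721, 0.03853415325284004), 9.166779518127441)
```

View pics/v8.png

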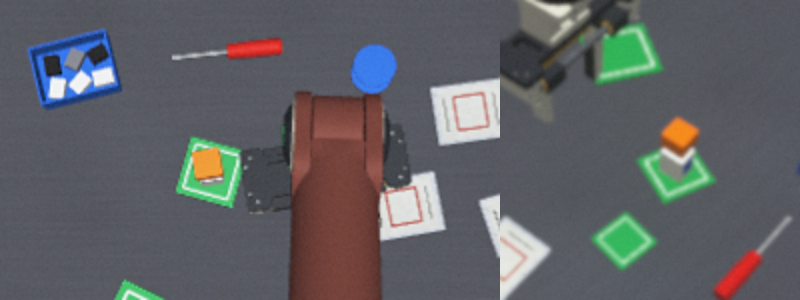

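The stamp stands upright near the middle of the pad, with its head about 2 mm from the pad's centre. The arm is clear and the bystanders haven't moved.

```bash
python3 -c "
from workcell import *
print(sign_off())"
```

```text
the job is handed in; nothing more can be done
None
```

I stood the stamp in the red frame, pressed its head to the stop (about 16 N at the wrist), then left it released and upright within about 2 mm of the green pad's centre. I handed the job in at about 40 s; no verdict was returned.

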